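Find the amber filter and clip it into the photometer stage

TASK

One of the three blue-lidded boxes holds the amber glass filter: open the boxes one at a time until you find it, then lift the amber filter out by its tab. Fit it in the photometer's stage, tucking one short edge under the red lip and then lowering the other edge until the filter lies flat in the recess, and let go. Leave the other two filters in their boxes and do not disturb the glassware and other things on the bench.

Things in the scene. Friction and masses are not known exactly. Their poses are not given: they have to be found in the camera images.
- box_a_in (a point): One of three look-alike filter boxes, in any of three places: fixed pale grey tray 110 (x) x 140 (y) x 50 mm high, walls and floor 5 mm, blue hinged lid. One filter lies flat near its middle, long side roughly along x. Point: centre of the inner floor, 5 mm above the bench. Axes: x to the hinge side (away from the robot), y along the hinge, z up.
- lid_a_handle (a point): Grip centre of the black knob (28 mm round, top 43 mm above the lid) on the lid of box_a, 35 mm above the lid's upper face, 80 mm from the hinge line towards the robot, mid-width; it moves with the lid. Pinched from above along the hinge direction, the knob pivots between the fingers as the lid swings. Lid 110 x 140 x 6 mm, 100 g.
- lid_a_hinge (a point): Point on the hinge line of the lid of box_a, at mid-width of the tray's far rim, 50 mm above the bench. y is the hinge line; the axes turn with the lid and agree with the box's when closed. In them the knob's grip point is at (-80, 0, +41) mm. Opening turns positively about y: the knob goes up and away from the robot.
- lid_a (a joint): Angle of the lid of box_a in rad: 0 closed, pi/2 upright, 1.8 fully open. The hinge is stiff (about 0.08 N m), so the lid stays at whatever angle it is left.
- box_b_in (a point): One of three look-alike filter boxes, in any of three places: fixed pale grey tray 110 (x) x 140 (y) x 50 mm high, walls and floor 5 mm, blue hinged lid. One filter lies flat near its middle, long side roughly along x. Point: centre of the inner floor, 5 mm above the bench. Axes: x to the hinge side (away from the robot), y along the hinge, z up.
- lid_b_handle (a point): Grip centre of the black knob (28 mm round, top 43 mm above the lid) on the lid of box_b, 35 mm above the lid's upper face, 80 mm from the hinge line towards the robot, mid-width; it moves with the lid. Pinched from above along the hinge direction, the knob pivots between the fingers as the lid swings. Lid 110 x 140 x 6 mm, 100 g.
- lid_b_hinge (a point): Point on the hinge line of the lid of box_b, at mid-width of the tray's far rim, 50 mm above the bench. y is the hinge line; the axes turn with the lid and agree with the box's when closed. In them the knob's grip point is at (-80, 0, +41) mm. Opening turns positively about y: the knob goes up and away from the robot.
- lid_b (a joint): Angle of the lid of box_b in rad: 0 closed, pi/2 upright, 1.8 fully open. The hinge is stiff (about 0.08 N m), so the lid stays at whatever angle it is left.
- box_c_in (a point): One of three look-alike filter boxes, in any of three places: fixed pale grey tray 110 (x) x 140 (y) x 50 mm high, walls and floor 5 mm, blue hinged lid. One filter lies flat near its middle, long side roughly along x. Point: centre of the inner floor, 5 mm above the bench. Axes: x to the hinge side (away from the robot), y along the hinge, z up.
- lid_c_handle (a point): Grip centre of the black knob (28 mm round, top 43 mm above the lid) on the lid of box_c, 35 mm above the lid's upper face, 80 mm from the hinge line towards the robot, mid-width; it moves with the lid. Pinched from above along the hinge direction, the knob pivots between the fingers as the lid swings. Lid 110 x 140 x 6 mm, 100 g.
- lid_c_hinge (a point): Point on the hinge line of the lid of box_c, at mid-width of the tray's far rim, 50 mm above the bench. y is the hinge line; the axes turn with the lid and agree with the box's when closed. In them the knob's grip point is at (-80, 0, +41) mm. Opening turns positively about y: the knob goes up and away from the robot.
- lid_c (a joint): Angle of the lid of box_c in rad: 0 closed, pi/2 upright, 1.8 fully open. The hinge is stiff (about 0.08 N m), so the lid stays at whatever angle it is left.
- amber_filter_tab (a point): AMBER (orange) glass filter plate in a black frame, 70 (x) x 50 (y) x 5 mm, about 60 g, with a black upright pull tab amid its upper face: 22 mm along x, 12 mm thick along y, 30 mm tall (35 mm high in all). Point: the tab's centre, 20 mm above the plate's underside; x along the plate's long side, z up. The wanted filter. It starts shut inside one of the three boxes, and is the same both ways round.
- green_filter_tab (a point): Green glass filter plate in a black frame, 70 (x) x 50 (y) x 5 mm, about 60 g, with a black upright pull tab amid its upper face: 22 mm along x, 12 mm thick along y, 30 mm tall (35 mm high in all). Point: the tab's centre, 20 mm above the plate's underside; x along the plate's long side, z up. Not wanted; shut in another box.
- violet_filter_tab (a point): Violet glass filter plate in a black frame, 70 (x) x 50 (y) x 5 mm, about 60 g, with a black upright pull tab amid its upper face: 22 mm along x, 12 mm thick along y, 30 mm tall (35 mm high in all). Point: the tab's centre, 20 mm above the plate's underside; x along the plate's long side, z up. Not wanted; shut in another box.
- stage_floor (a point): Centre of the floor of the filter stage on the photometer's upper face, 25 mm above the bench; x points away from the lip (and the robot), y along the lip. The floor is a recess 74 (x) x 54 (y) mm, with the red lip on its -x side and aluminium rims 8 mm wide, 5 mm high on the others. Seated, a filter lies flat on the floor, a short edge under the lip, flush with the rims.
- stage_lip (a point): Retaining lip of the stage, red, 70 mm long in y. Point: the middle of its overhanging lower edge, which is 28 mm to -x of the stage floor's centre and 10 mm above the floor. The lip's top is 14 mm above the floor; under it the recess goes on 9 mm further to -x, to the wall. Axes as the stage's.
- photometer_top (a point): The photometer, white, fixed: base 130 (x) x 100 (y) x 25 mm high carrying the stage, and behind it a block 70 (x) x 130 (y) x 55 mm high. Point: the centre of the block's top, 100 mm to +x of the stage floor's centre.
- amber_bottle: Amber reagent bottle, 60 mm across, 130 mm tall, loose; origin at the centre of its underside.
- white_bottle: White bottle with blue cap, 64 mm across, 120 mm tall, loose; origin at the centre of its underside.
- beaker: Glass beaker, 70 mm across, 85 mm tall, loose; origin at the centre of its underside.
- vial: Small amber vial with green cap, 24 mm across, 45 mm tall, loose; origin at the centre of its underside.
- dish: Shallow glass dish, 90 mm across, 14 mm high, loose; origin at the centre of its underside.
- spatula: Spatula, 170 mm long, lying on the bench, loose; its origin is under its middle.

How it is judged:
By the outcome, as a careful person would: the job done as asked, in the order asked, and still so for the second after the job is handed in, with the robot touching nothing.
It also fails if it takes over 72 s, if anything falls off the work surface, if the arm or the gripper's body presses on something with over 40 N, if the wrist force passes 120 N, or if a joint passes its speed limit or range.

ROBOT

A 7-joint arm with a two-finger parallel gripper is mounted at the origin on the work surface. World frame = base frame: x ahead of the robot, y to its left, z up, the work surface at z = 0. Lengths are in mm, angles in degrees, forces in N, time in s.
With the tool pointing down it reaches from about 425 to 925 mm from the base axis. Payload 6.8 kg.
Tool frame: the origin (TCP) lies on the centre line of the jaws, within the pads' length; the fingertips stand robot.tip_reach ahead of it and the grasp point (between the pads) lies 8 mm behind it (robot.tip_reach is the distance from the TCP to the fingertips, in mm); z points along the fingers, y is the line along which they close (so a half turn about z gives the same grasp; the last joint's range is limited). The gripper opens to 88 mm and grips with 3 to 60 N. Pads are 20 mm wide; open, the fingers measure 115 mm over their backs; the gripper's body (75 mm by 178 mm) begins 61 mm behind the grasp point.
Start: joints at [69.494, 27.33, 1.283, 89.118, -0.659, 63.558, -4.761], TCP at [166.875, -654.064, 233.664] pointing down, gripper open.
Joint ranges: [-169.35, 169.35], [-19.33, 120.38], [-80.79, 83.38], [13.8, 139.57], [-78.32, 258.32], [9.67, 109.79], [-169.56, 169.56]. Speed limits (degrees/s): [136.94, 136.94, 180, 180, 180, 180, 180].

INTERFACE

Orientations are given as [roll, pitch, yaw] about the fixed x, y, z axes, in that order (R = Rz(yaw) Ry(pitch) Rx(roll)).
In Python, from plant import robot, viewer, ticket gives the robot as it stands.
- The arm moves only by the tool play_rows, never from a script. Its argument "motion" is a list of rows, each a list of 3 entries, a list of its own where there are three numbers: the shift along the tool's x, y, z in units of 30 mm (1.0 is 30 mm), then the turn about the tool's z in units of 8 degrees (1.0 is 8 degrees), then the finger opening in mm, from 0 to 87.8. A call has 1 to 20 rows; each row is the pose to reach, as a shift and turn from the pose commanded when the call began, along the tool's axes at that moment; what a row does not reach only later rows make up. A row lasts 1/10 s, in which the tool goes at most 50 mm and 8.59 degrees, less where a joint would pass 70% of its speed; a pose out of reach is approached as far as the arm can. A call with a gripper value outside its range is refused whole. The fingers move at their own pace and stop on an object; the grip force is fixed at half the most. Time passes only in rows, so rows that repeat a pose let the fingers close. It gives the time, the measured TCP pose, the force, the opening and the grip force at its end, in the units of the state.
- robot.observe(): the state, without advancing time (a new reading comes with each control period).
- viewer.snapshot(name): name is "scene" or "top" or "wrist"; returns the picture (480x640x3 uint8, red, green, blue); there is no depth.
- viewer.camera_info(name): a dict with "camera_matrix" (3x3 intrinsics, pixels), "k1" (the pictures are not rectified: a ray, as slopes to the right and down, at radius r is drawn at 1 + k1 r^2 times it, then the intrinsics apply), "xyz" and "orientation" of the camera in the world. Camera axes: x right, y down, z forward; pixel columns grow to the right and rows downward; lengths in mm; the calibration is good to about 2 mm. A picture is of the moment at which its call begins: read the wrist's pose just before it. camera_info takes no time and is no camera call; for the wrist camera it gives the pose at the moment of the call.
- ticket.sign_off(): hands the job in; it is judged then, once.
The state is a dict: "clock": time; "qpos": joint angles; "dq": joint speeds; "joint_torque": joint torques, N m; "ee_pos": TCP position; "orientation": TCP orientation; "contact_force": force on the tool from outside, world axes, zero at the start; "ft_torque": the same for the moment, N m; "opening": opening from 0.0 (shut) to 1.0 (fully open); "grasp_force": force on a finger pad.
Only numpy, scipy, OpenCV 4.12 (cv2) and the standard library are available. Lean on these libraries where they do the work, as an engineer would, in place of code of your own. Each camera call takes 0.05 s, during which the arm holds its last target. There are 200 camera calls.

## Working session

There is one attempt and no reset: what is moved stays moved. The work goes in short steps, Python scripts to look and compute and a tool call to move; the robot and the scene stay as the last step left them, time stands still between calls to the robot, and variables do not carry over. Pictures are saved under pics/ and viewed, at most 10 in all, crops included, and the job is handed in when it is done.

Besides the shell and the picture viewer there is one more tool, called as name([rows], argument=value, ...), one row to a line, values as JSON. play_rows: Moves the arm, as the interface text tells. Its arguments: {"type":"object","properties":{"motion":{"type":"array","items":{"type":"array"}}},"required":["motion"]}

```bash
mkdir -p pics; ls
python3 - <<'E'
from plant import robot, viewer
import cv2
print(robot.observe()); print(robot.tip_reach)
for n in("scene","top","wrist"):
    print(n,viewer.camera_info(n))
    cv2.imwrite(f"pics/{n}0.png",viewer.snapshot(n)[:,:,::-1])
E
```

```text
pics
{'clock': 0.0, 'qpos': array([69.49164821, 27.37733303,  1.28131776, 89.17988212, -0.66020245,
       63.55815124, -4.76093453]), 'dq': array([-0.06619887,  0.0317354 ,  0.03708607,  0.0697297 , -0.11190451,
       -0.05427395, -0.08691447]), 'joint_torque': array([-1.76022673e-03, -5.82865298e+01,  1.53406888e+00, -2.72618473e+01,
       -5.43378247e-02,  1.68522599e-02,  1.42309327e-04]), 'ee_pos': array([ 166.7183768 , -653.46163975,  232.65260294]), 'orientation': array([-1.79892254e+02,  7.56346173e-03,  1.43144736e+01]), 'contact_force': array([-0.87219351,  0.11824623,  0.21332911]), 'ft_torque': array([ 0.00265132,  0.03126552, -0.00615162]), 'grasp_force': 0.0, 'opening': 1.0004397083758705}
11.0
scene {'camera_matrix': array([[538.9318307 ,   0.        , 328.18286289],
       [  0.        , 538.9318307 , 241.72706189],
       [  0.        ,   0.        ,   1.        ]]), 'k1': -0.12102135742525573, 'xyz': array([1140.69726904,   34.84677877,  875.37671102]), 'orientation': array([-1.45473423e+02, -1.20751206e-01,  9.28061921e+01])}
top {'camera_matrix': array([[563.98947568,   0.        , 335.7934019 ],
       [  0.        , 563.98947568, 242.31229659],
       [  0.        ,   0.        ,   1.        ]]), 'k1': -0.0020735313090203765, 'xyz': array([ 425.34478314,    8.29540222, 1284.36392495]), 'orientation': array([-173.25031626,   -0.50671316,  -91.02317609])}
wrist {'camera_matrix': array([[368.88634752,   0.        , 322.99863548],
       [  0.        , 368.88634752, 233.61874755],
       [  0.        ,   0.        ,   1.        ]]), 'k1': 0.01608353610668196, 'xyz': array([ 234.51979055, -637.50950615,  383.53860884]), 'orientation': array([ 1.65202467e+02,  6.87011748e-02, -7.56820367e+01])}
```

View pics/top0.png

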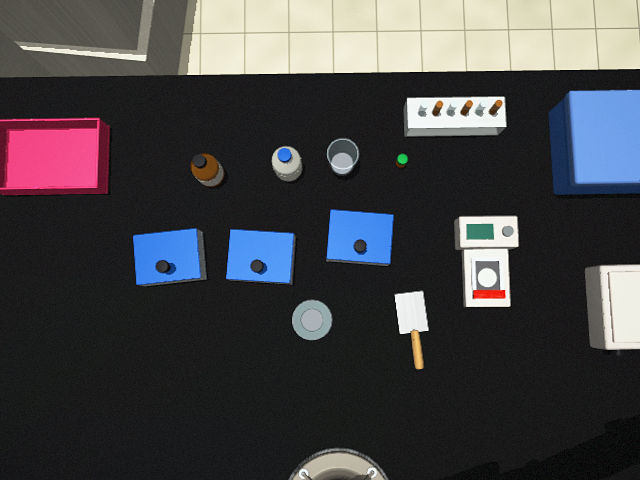

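View pics/scene0.png

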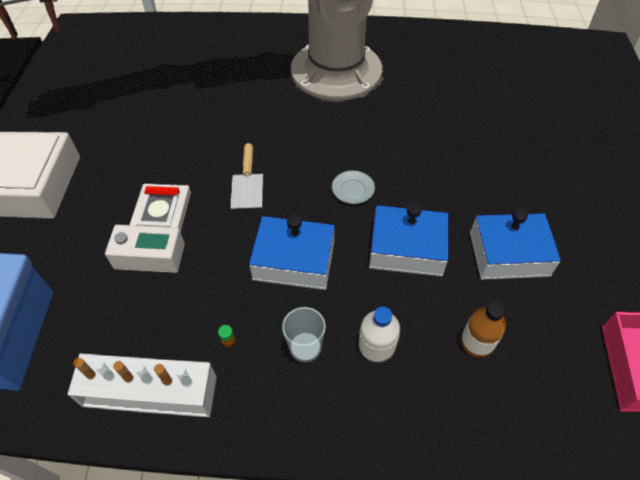

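```bash
cat > h.py <<'E'
import numpy as np, cv2
from scipy.spatial.transform import Rotation as R
from plant import robot, viewer
def rays(info,px):
    K=info["camera_matrix"];k=info["k1"]
    d=np.array([k,0,0,0,0.])
    n=cv2.undistortPoints(np.float64(px).reshape(-1,1,2),K,d).reshape(-1,2)
    return R.from_euler("xyz",info["orientation"],degrees=True).apply(np.c_[n,np.ones(len(n))])
def plane(info,px,z):
    r=rays(info,px);c=info["xyz"]
    return (c+r*((z-c[2])/r[:,2])[:,None])[:,:2]
def proj(info,P):
    rv=R.from_euler("xyz",info["orientation"],degrees=True).inv()
    return cv2.projectPoints(np.float64(P).reshape(-1,1,3),rv.as_rotvec(),-rv.apply(info["xyz"]),info["camera_matrix"],np.array([info["k1"],0,0,0,0.]))[0].reshape(-1,2)
def comps(mask,amin):
    n,l,s,c=cv2.connectedComponentsWithStats(mask.astype(np.uint8))
    return [(l==i,s[i],c[i]) for i in range(1,n) if s[i][4]>=amin]
def rect(info,m,z):
    cs=max(cv2.findContours(m.astype(np.uint8),cv2.RETR_EXTERNAL,cv2.CHAIN_APPROX_NONE)[0],key=len)
    h=cv2.convexHull(cs)
    return cv2.minAreaRect(np.float32(plane(info,h.reshape(-1,2),z)))
E
python3 - <<'E'
from h import *
np.set_printoptions(precision=1,suppress=True)
i=viewer.camera_info("top");im=cv2.imread("pics/top0.png").astype(int)
b,g,r=im[...,0],im[...,1],im[...,2]
for m,s,c in comps((b>180)&(r<90)&(g<170),1500):
    print("lid",c,rect(i,m,56))
hsv=cv2.cvtColor(im.astype(np.uint8),cv2.COLOR_BGR2HSV)
for m,s,c in comps((r>200)&(g<60)&(b<60),100): print("lip",c,rect(i,m,39))
for p in [(163,266),(257,266),(360,246)]: print("knob",plane(i,[p],99))
for n,p in dict(bott=(210,183),white=(289,178),beak=(342,172),vial=(402,165),dish=(312,320)).items(): print(n,plane(i,[p],0))
print("stage/block corners",plane(i,[(463,252),(510,249),(510,306),(464,306)],25))
E
```

```text
lid [359.5 235.7] ((583.2138061523438, -57.50537109375), (138.77349853515625, 108.59231567382812), 84.43150329589844)
lid [166.2 255.4] ((546.2694091796875, 365.2716369628906), (108.27619934082031, 139.08522033691406), 5.482433795928955)
lid [259.5 255.1] ((543.9620971679688, 161.84893798828125), (139.0548095703125, 108.76908874511719), 85.33782196044922)
lip [488.9 293.5] ((453.176025390625, -341.2384033203125), (66.84317779541016, 15.386764526367188), 88.98130798339844)
knob [[521.4 359.2]]
knob [[518.1 161.9]]
knob [[556.7 -55.8]]
bott [[720.4 283.3]]
white [[729.4 100.2]]
beak [[741.7 -23.2]]
vial [[ 756.2 -163.5]]
dish [[401.6  51. ]]
stage/block corners [[ 547.4 -291.1]
 [ 552.4 -397.5]
 [ 425.  -390.6]
 [ 426.8 -288. ]]
```

```bash
cat >> h.py <<'E'
def rel(cmd,tgts):
    "cmd,tgts: (x,y,z,yaw) world; prints tool-axis rows"
    y=np.radians(cmd[3])
    A=np.array([[np.cos(y),np.sin(y),0],[np.sin(y),-np.cos(y),0],[0,0,-1]])
    for t in tgts:
        s=A@(np.float64(t[:3])-np.float64(cmd[:3]))/30; u=-(t[3]-cmd[3])/8
        print(np.round(s,2).tolist(),round(u,2))
def arc(th,L=80,H=41):
    th=np.radians(th); return -L*np.cos(th)+H*np.sin(th)+L, H*np.cos(th)+L*np.sin(th)-H
E
python3 - <<'E'
from h import *
rel((166.9,-654.1,233.7,14.3),[(558,-55,180,-5.6),(558,-55,84,-5.6)])
for t in list(range(0,106,7)): print(t,np.round([arc(t)[0]/30,0,-arc(t)[1]/30],2))
E
```

```text
[17.57, -16.13, 1.79] 2.49
[17.57, -16.13, 4.99] 2.49
0 [ 0.  0. -0.]
7 [ 0.19  0.   -0.31]
14 [ 0.41  0.   -0.6 ]
21 [ 0.67  0.   -0.86]
28 [ 0.95  0.   -1.09]
35 [ 1.27  0.   -1.28]
42 [ 1.6   0.   -1.43]
49 [ 1.95  0.   -1.54]
56 [ 2.31  0.   -1.61]
63 [ 2.67  0.   -1.63]
70 [ 3.04  0.   -1.61]
77 [ 3.4   0.   -1.54]
84 [ 3.75  0.   -1.43]
91 [ 4.08  0.   -1.28]
98 [ 4.39  0.   -1.08]
105 [ 4.68  0.   -0.86]
```

play_rows([
  [[17.57, -16.13, 0], 2.49, 55],
  [[17.57, -16.13, 0], 2.49, 55],
  [[17.57, -16.13, 0], 2.49, 55],
  [[17.57, -16.13, 0], 2.49, 55],
  [[17.57, -16.13, 0], 2.49, 55],
  [[17.57, -16.13, 0], 2.49, 55],
  [[17.57, -16.13, 0], 2.49, 55],
  [[17.57, -16.13, 0], 2.49, 55],
  [[17.57, -16.13, 0], 2.49, 55],
  [[17.57, -16.13, 0], 2.49, 55],
  [[17.57, -16.13, 0], 2.49, 55],
  [[17.57, -16.13, 0], 2.49, 55],
  [[17.57, -16.13, 0], 2.49, 55],
  [[17.57, -16.13, 0], 2.49, 55],
  [[17.57, -16.13, 0], 2.49, 55],
  [[17.57, -16.13, 1.0], 2.49, 55],
  [[17.57, -16.13, 2.0], 2.49, 55],
  [[17.57, -16.13, 2.0], 2.49, 55],
])

```text
clock: 1.95
ee_pos: [554.9, -55.4, 169.9]
orientation: [180.0, 0.4, -5.6]
contact_force: [-0.1, -0.1, 0.0]
opening: 0.627
grasp_force: 0.0
```

play_rows([
  [[0.05, 0, 1.5], 0, 55],
  [[0.05, 0, 2.9], 0, 55],
  [[0.05, 0, 2.9], 0, 55],
  [[0.05, 0, 2.9], 0, 55],
  [[0.05, 0, 2.9], 0, 15],
  [[0.05, 0, 2.9], 0, 15],
  [[0.05, 0, 2.9], 0, 15],
  [[0.05, 0, 2.9], 0, 15],
])

```text
clock: 2.75
ee_pos: [560.1, -55.2, 87.7]
orientation: [180.0, -0.1, -5.6]
contact_force: [0.2, -0.8, 5.1]
opening: 0.308
grasp_force: 30.1
```

play_rows([
  [[0.19, 0, -0.31], 0, 15],
  [[0.41, 0, -0.6], 0, 15],
  [[0.67, 0, -0.86], 0, 15],
  [[0.95, 0, -1.09], 0, 15],
  [[1.27, 0, -1.28], 0, 15],
  [[1.6, 0, -1.43], 0, 15],
  [[1.95, 0, -1.54], 0, 15],
  [[2.31, 0, -1.61], 0, 15],
  [[2.67, 0, -1.63], 0, 15],
  [[3.04, 0, -1.61], 0, 15],
  [[3.4, 0, -1.54], 0, 15],
  [[3.75, 0, -1.43], 0, 15],
  [[4.08, 0, -1.28], 0, 15],
  [[4.39, 0, -1.08], 0, 15],
  [[4.39, 0, -1.08], 0, 15],
  [[4.39, 0, -1.08], 0, 50],
  [[4.39, 0, -1.08], 0, 50],
  [[4.39, 0, -2.5], 0, 50],
  [[4.39, 0, -4.0], 0, 50],
  [[2.0, -6.0, -4.0], 0, 50],
])

```text
clock: 4.75
ee_pos: [681.1, -28.3, 212.9]
orientation: [179.8, -0.7, -6.3]
contact_force: [0.5, 0.8, 0.0]
opening: 0.571
grasp_force: 0.0
```

Run:
```python
from h import *
cv2.imwrite("pics/top1.png",viewer.snapshot("top")[:,:,::-1])
```

```text
(no output)
```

View pics/top1.png

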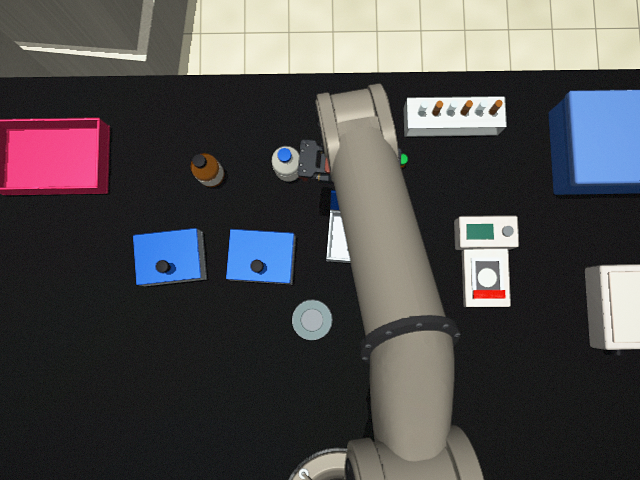

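Run:
```python
from h import *
rel((636.8,118.1,206.7,-5.6),[(520,163.7,180,-4.7)])
```

```text
[-4.02, -1.13, 0.89] -0.11
```

play_rows([
  [[-2, -0.6, 0], 0, 55],
  [[-4.02, -1.13, 0], -0.11, 55],
  [[-4.02, -1.13, 0.4], -0.11, 55],
  [[-4.02, -1.13, 0.89], -0.11, 55],
  [[-4.02, -1.13, 0.89], -0.11, 55],
  [[-4.02, -1.13, 0.89], -0.11, 55],
])

```text
clock: 5.4
ee_pos: [560.5, 25.2, 179.6]
orientation: [180.0, 0.0, -4.8]
contact_force: [1.3, 0.2, 0.9]
opening: 0.63
grasp_force: 0.0
```

Run:
```python
from h import *
print(robot.observe()["ee_pos"])
i=viewer.camera_info("top");im=viewer.snapshot("top")
cv2.imwrite("pics/top2.png",im[:,:,::-1])
p=proj(i,[(583,-57,10)])[0].astype(int)
c=im[p[1]-25:p[1]+25,p[0]-30:p[0]+30]
hsv=cv2.cvtColor(c,cv2.COLOR_RGB2HSV);m=(hsv[...,1]>90)&(hsv[...,2]>60)
print(p,m.sum(),np.histogram(hsv[...,0][m],12,(0,180))[0],np.median(c[m],0))
```

```text
[560.51408182  25.193231   179.57363574]
[358 238] 5 [0 0 0 0 0 0 0 5 0 0 0 0] [22. 41. 85.]
```

Run:
```python
from h import *
rel((560.5,25.2,180,-4.8),[(520,163.7,180,-4.7)])
```

```text
[-1.73, -4.49, 0.0] -0.01
```

play_rows([
  [[-1.73, -4.49, 0], 0, 55],
  [[-1.73, -4.49, 0], 0, 55],
  [[-1.73, -4.49, 0], 0, 55],
  [[-1.73, -4.49, 0], 0, 55],
  [[-1.73, -4.49, 0], 0, 55],
  [[-1.73, -4.49, 0], 0, 55],
])

```text
clock: 6.05
ee_pos: [520.5, 162.6, 180.0]
orientation: [180.0, -0.0, -4.9]
contact_force: [-0.1, -0.2, 0.4]
opening: 0.63
grasp_force: 0.0
```

Run:
```python
from h import *
print(robot.observe()["ee_pos"],robot.observe()["orientation"])
i=viewer.camera_info("top");im=viewer.snapshot("top")
cv2.imwrite("pics/top2.png",im[:,:,::-1])
p=proj(i,[(583,-57,10)])[0].astype(int)
c=im[p[1]-25:p[1]+25,p[0]-30:p[0]+30]
hsv=cv2.cvtColor(c,cv2.COLOR_RGB2HSV);m=(hsv[...,1]>90)&(hsv[...,2]>60)
print(p,m.sum(),np.histogram(hsv[...,0][m],12,(0,180))[0],np.median(c[m],0))
cv2.imwrite("pics/crop2.png",cv2.resize(im[180:300,280:440,::-1],None,fx=5,fy=5,interpolation=cv2.INTER_CUBIC))
```

```text
[520.5127324  162.58898468 180.02690846] [ 1.79966720e+02 -2.85034823e-02 -4.87111586e+00]
[358 238] 494 [  0   0   0   0   0   0   0   5   0 489   0   0] [179.  78. 228.]
```

View pics/crop2.png

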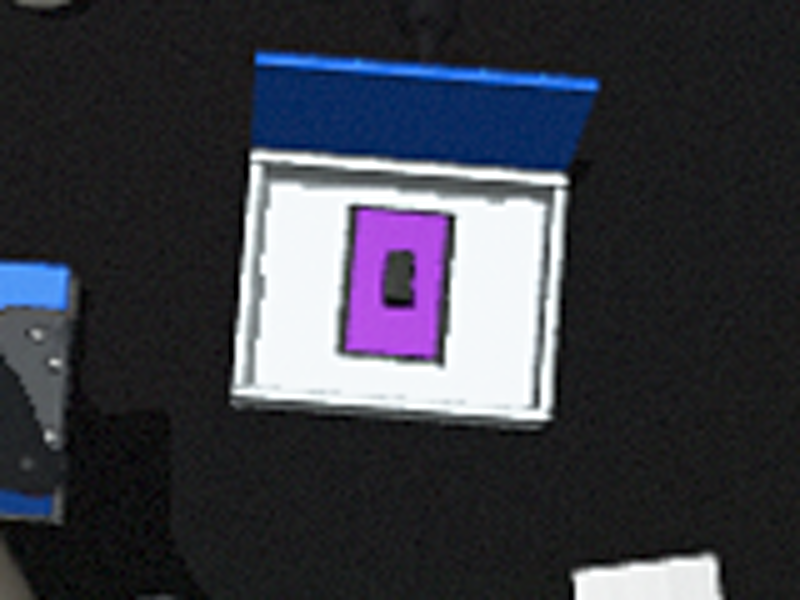

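The first box holds the violet filter, with its lid open past upright. I'll open the middle box next.

play_rows([
  [[0, 0, 1.6], 0, 55],
  [[0, 0, 3.15], 0, 55],
  [[0, 0, 3.15], 0, 55],
  [[0, 0, 3.15], 0, 55],
  [[0, 0, 3.15], 0, 15],
  [[0, 0, 3.15], 0, 15],
  [[0, 0, 3.15], 0, 15],
  [[0, 0, 3.15], 0, 15],
])

```text
clock: 6.9
ee_pos: [520.0, 164.1, 86.6]
orientation: [-180.0, -0.1, -4.7]
contact_force: [-0.1, -1.5, 6.4]
opening: 0.308
grasp_force: 30.1
```

play_rows([
  [[0.19, 0, -0.31], 0, 15],
  [[0.41, 0, -0.6], 0, 15],
  [[0.67, 0, -0.86], 0, 15],
  [[0.95, 0, -1.09], 0, 15],
  [[1.27, 0, -1.28], 0, 15],
  [[1.6, 0, -1.43], 0, 15],
  [[1.95, 0, -1.54], 0, 15],
  [[2.31, 0, -1.61], 0, 15],
  [[2.67, 0, -1.63], 0, 15],
  [[3.04, 0, -1.61], 0, 15],
  [[3.4, 0, -1.54], 0, 15],
  [[3.75, 0, -1.43], 0, 15],
  [[4.08, 0, -1.28], 0, 15],
  [[4.39, 0, -1.08], 0, 15],
  [[4.39, 0, -1.08], 0, 15],
  [[4.39, 0, -1.08], 0, 50],
  [[4.39, 0, -1.08], 0, 50],
  [[4.39, 0, -2.5], 0, 50],
  [[4.39, 0, -4.0], 0, 50],
  [[4.39, 0, -4.0], 0, 50],
])

```text
clock: 8.9
ee_pos: [653.3, 154.8, 212.0]
orientation: [-179.8, -0.5, -4.7]
contact_force: [0.8, -0.1, 0.1]
opening: 0.57
grasp_force: 0.0
```

Run:
```python
from h import *
rel((652,153,206.5,-4.7),[(521.4,361.8,180,5.5)])
```

```text
[-4.91, -6.58, 0.88] -1.27
```

play_rows([
  [[-4.91, -6.58, 0], -1.27, 55],
  [[-4.91, -6.58, 0], -1.27, 55],
  [[-4.91, -6.58, 0], -1.27, 55],
  [[-4.91, -6.58, 0], -1.27, 55],
  [[-4.91, -6.58, 0.88], -1.27, 55],
  [[-4.91, -6.58, 0.88], -1.27, 55],
  [[-4.91, -6.58, 0.88], -1.27, 55],
  [[-4.91, -6.58, 0.88], -1.27, 55],
])

```text
clock: 9.7
ee_pos: [521.0, 360.5, 178.9]
orientation: [179.9, -0.0, 5.3]
contact_force: [1.1, -0.3, 0.4]
opening: 0.626
grasp_force: 0.0
```

Run:
```python
from h import *
print(robot.observe()["ee_pos"],robot.observe()["orientation"])
i=viewer.camera_info("top");im=viewer.snapshot("top")
p=proj(i,[(544,162,10)])[0].astype(int)
c=im[p[1]-25:p[1]+25,p[0]-30:p[0]+30]
hsv=cv2.cvtColor(c,cv2.COLOR_RGB2HSV);m=(hsv[...,1]>90)&(hsv[...,2]>60)
print(p,m.sum(),np.histogram(hsv[...,0][m],12,(0,180))[0],np.median(c[m],0))
```

```text
[520.9978594  360.54719529 178.87388552] [ 1.79920591e+02 -9.12093269e-03  5.33277004e+00]
[262 257] 493 [  0   0   0   0 488   0   0   5   0   0   0   0] [ 30. 223.  91.]
```

Green (hue bin 60–75) is in the middle box, so amber is in the left one. I'll open it.

play_rows([
  [[0, 0, 1.6], 0, 55],
  [[0, 0, 3.15], 0, 55],
  [[0, 0, 3.15], 0, 55],
  [[0, 0, 3.15], 0, 55],
  [[0, 0, 3.15], 0, 15],
  [[0, 0, 3.15], 0, 15],
  [[0, 0, 3.15], 0, 15],
  [[0, 0, 3.15], 0, 15],
])

```text
clock: 10.55
ee_pos: [520.7, 363.1, 85.9]
orientation: [-179.9, -0.1, 5.4]
contact_force: [0.9, -0.5, 3.2]
opening: 0.309
grasp_force: 30.1
```

play_rows([
  [[0.19, 0, -0.31], 0, 15],
  [[0.41, 0, -0.6], 0, 15],
  [[0.67, 0, -0.86], 0, 15],
  [[0.95, 0, -1.09], 0, 15],
  [[1.27, 0, -1.28], 0, 15],
  [[1.6, 0, -1.43], 0, 15],
  [[1.95, 0, -1.54], 0, 15],
  [[2.31, 0, -1.61], 0, 15],
  [[2.67, 0, -1.63], 0, 15],
  [[3.04, 0, -1.61], 0, 15],
  [[3.4, 0, -1.54], 0, 15],
  [[3.75, 0, -1.43], 0, 15],
  [[4.08, 0, -1.28], 0, 15],
  [[4.39, 0, -1.08], 0, 15],
  [[4.39, 0, -1.08], 0, 15],
  [[4.39, 0, -1.08], 0, 50],
  [[4.39, 0, -1.08], 0, 50],
  [[4.39, 0, -2.5], 0, 50],
  [[4.39, 0, -4.0], 0, 50],
  [[4.39, 0, -4.0], 0, 50],
])

```text
clock: 12.55
ee_pos: [654.7, 375.4, 211.8]
orientation: [-179.8, -0.6, 5.3]
contact_force: [-0.1, 0.1, 0.2]
opening: 0.56
grasp_force: 0.0
```

play_rows([
  [[-1.5, 0, 0], 0, 40],
  [[-3.0, 0, 0], 0, 40],
  [[-4.5, 0, 0], 0, 40],
  [[-4.5, 0, 0], 0, 40],
  [[-4.5, 0, 0], 0, 40],
  [[-4.5, 0, 0], 0, 40],
])

```text
clock: 13.15
ee_pos: [518.6, 361.0, 204.5]
orientation: [180.0, -0.1, 5.3]
contact_force: [0.0, 0.4, -0.4]
opening: 0.454
grasp_force: 0.0
```

Run:
```python
from h import *
o=robot.observe();print(o["ee_pos"],o["orientation"])
i=viewer.camera_info("wrist");im=viewer.snapshot("wrist")
cv2.imwrite("pics/w3.png",im[:,:,::-1])
print(i["xyz"],i["orientation"],proj(i,[(546,365,10)]))
```

```text
[518.62309097 361.0151606  204.48503341] [ 1.79965521e+02 -6.24047707e-02  5.31723754e+00]
[588.01448031 366.65717279 355.28819504] [ 1.65275368e+02 -6.94578990e-02 -8.46769389e+01] [[320.14371206 183.12845401]]
```

View pics/w3.png

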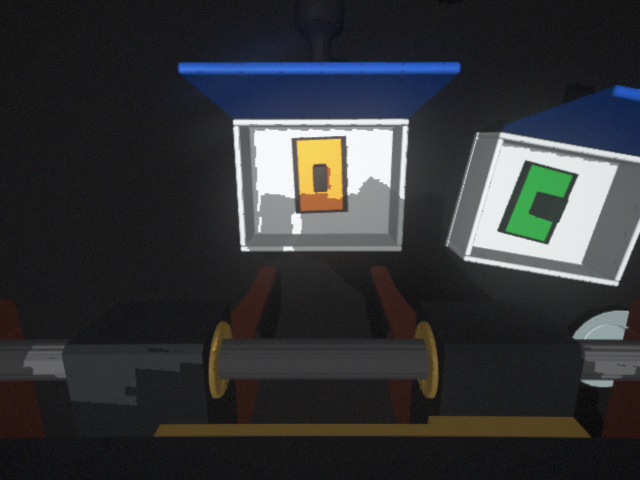

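Amber is in this box: plate corners at about (293,138), (345,137), (347,211), (296,213) and tab at about (320,178).

Run:
```python
from h import *
i=viewer.camera_info("wrist");im=cv2.imread("pics/w3.png")
hsv=cv2.cvtColor(im,cv2.COLOR_BGR2HSV);roi=np.zeros(im.shape[:2],bool);roi[125:225,270:370]=1
m=(hsv[...,1]>120)&(hsv[...,0]<30)&(hsv[...,2]>60)&roi
r=rect(i,m,10);print(r)
print(plane(i,[(293,138),(345,137),(347,211),(296,213)],10), plane(i,[(293,138),(345,137),(347,211),(296,213)],10).mean(0))
print("tab top",plane(i,[(313,165),(327,165)],40))
c=r[0]
rel((520.5,362,206.5,5.3),[(c[0],c[1],24,5.3)])
```

```text
((553.2296752929688, 366.12164306640625), (65.11353302001953, 40.60036087036133), 7.586209774017334)
[[584.33554904 393.3511684 ]
 [589.56209287 346.59613217]
 [522.05172379 337.35139574]
 [515.63156574 385.55827659]] [552.89523286 365.71424323]
tab top [[564.31978993 372.71315629]
 [565.41018412 360.97800238]]
[1.1, -0.04, 6.08] -0.0
```

play_rows([
  [[1.15, -0.05, 1.5], -0.25, 40],
  [[1.15, -0.05, 3.0], -0.25, 40],
  [[1.15, -0.05, 4.3], -0.25, 40],
  [[1.15, -0.05, 4.3], -0.25, 40],
  [[1.15, -0.05, 4.3], -0.25, 40],
])

```text
clock: 13.7
ee_pos: [551.8, 366.6, 75.5]
orientation: [180.0, 0.0, 7.4]
contact_force: [-0.2, -0.5, 0.9]
opening: 0.455
grasp_force: 0.0
```

Run:
```python
from h import *
o=robot.observe();print(o["ee_pos"],o["orientation"])
rel((*o["ee_pos"],o["orientation"][2]),[(553.4,366.3,25,7.3)])
```

```text
[551.75767324 366.56886711  75.50981955] [1.79982968e+02 4.33084209e-02 7.38691295e+00]
[0.05, 0.02, 1.68] 0.01
```

play_rows([
  [[0.05, 0.02, 0.9], 0, 40],
  [[0.05, 0.02, 1.65], 0, 40],
  [[0.05, 0.02, 1.65], 0, 40],
  [[0.05, 0.02, 1.65], 0, 3],
  [[0.05, 0.02, 1.65], 0, 3],
  [[0.05, 0.02, 1.65], 0, 3],
  [[0.05, 0.02, 1.65], 0, 3],
  [[0.05, 0.02, 1.65], 0, 3],
])

```text
clock: 14.5
ee_pos: [553.2, 366.7, 27.3]
orientation: [-180.0, -0.1, 7.4]
contact_force: [-0.9, -1.4, 7.3]
opening: 0.135
grasp_force: 30.0
```

Run:
```python
from h import *
rel((553.2,366.5,200,7.3),[(400,-341,200,-1.0)])
```

```text
[-8.06, 22.74, 0.0] 1.04
```

play_rows([
  [[0, 0, -0.5], 0, 3],
  [[0, 0, -1.5], 0, 3],
  [[0, 0, -2.7], 0, 3],
  [[0, 0, -4.0], 0, 3],
  [[0, 0, -5.4], 0, 3],
  [[0, 0, -6.0], 0, 3],
  [[0, 0, -6.0], 0, 3],
])

```text
clock: 15.2
ee_pos: [553.9, 367.6, 210.5]
orientation: [-179.8, -0.3, 7.4]
contact_force: [-0.6, -0.5, -1.3]
opening: 0.137
grasp_force: 30.0
```

play_rows([
  [[-0.4, 1.0, 0], 0.1, 3],
  [[-0.8, 2.2, 0], 0.1, 3],
  [[-1.2, 3.4, 0], 0.2, 3],
  [[-1.6, 4.7, 0], 0.3, 3],
  [[-2.1, 6.0, 0], 0.3, 3],
  [[-2.6, 7.3, 0], 0.4, 3],
  [[-3.0, 8.6, 0], 0.5, 3],
  [[-3.5, 9.9, 0], 0.5, 3],
  [[-4.0, 11.2, 0], 0.6, 3],
  [[-4.5, 12.6, 0], 0.6, 3],
  [[-5.0, 14.0, 0], 0.7, 3],
  [[-5.4, 15.4, 0], 0.7, 3],
  [[-5.9, 16.8, 0], 0.8, 3],
  [[-6.4, 18.2, 0], 0.9, 3],
  [[-6.9, 19.5, 0], 0.9, 3],
  [[-7.4, 20.8, 0], 1.0, 3],
  [[-7.8, 21.9, 0], 1.04, 3],
  [[-8.06, 22.74, 0], 1.04, 3],
  [[-8.06, 22.74, 0], 1.04, 3],
  [[-8.06, 22.74, 0], 1.04, 3],
])

```text
clock: 17.2
ee_pos: [400.2, -341.0, 204.9]
orientation: [-179.9, 0.1, -0.9]
contact_force: [-0.8, 0.2, -0.3]
opening: 0.136
grasp_force: 30.0
```

Run:
```python
from h import *
o=robot.observe();print(o["ee_pos"],o["orientation"])
i=viewer.camera_info("wrist");im=viewer.snapshot("wrist")
cv2.imwrite("pics/w4.png",im[:,:,::-1])
```

```text
[ 400.1701469  -340.9623355   204.85107036] [-1.79905724e+02  1.10850621e-01 -9.47464649e-01]
```

View pics/w4.png

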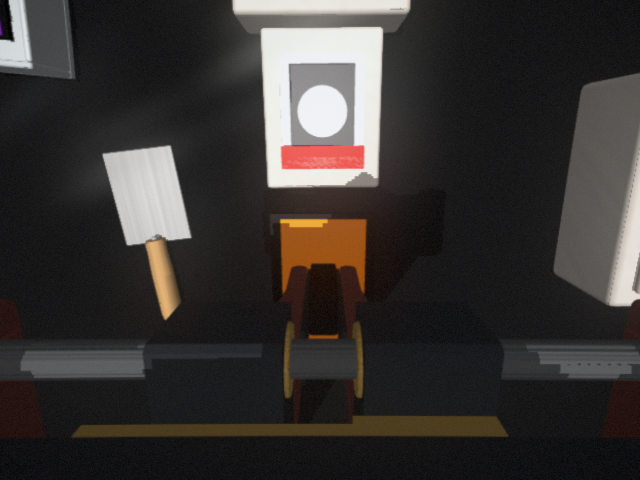

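Run:
```python
from h import *
np.set_printoptions(precision=2,suppress=True)
i=viewer.camera_info("wrist");im=cv2.imread("pics/w4.png");g=cv2.cvtColor(im,cv2.COLOR_BGR2GRAY).astype(float)
def edge(v,a,b,s): # strongest signed step, subpixel centroid
    d=s*np.diff(v[a:b+1]);d[d<0]=0;k=d.argmax();w=slice(max(0,k-2),k+3);return a+.5+(d[w]*np.arange(len(d))[w]).sum()/d[w].sum()
rows=range(75,140,6)
L=[(edge(g[r],280,298,-1),r) for r in rows]; Rr=[(edge(g[r],348,364,1),r) for r in rows]
pl,pr=plane(i,L,25),plane(i,Rr,25)
cols=[295,300,340,345,350]
T=plane(i,[(c,edge(g[:,c],54,75,1)) for c in cols],25)
B=plane(i,[(c,edge(g[:,c],54,75,-1)) for c in cols],25)
red=im[...,2].astype(float)-im[...,1]
LB=plane(i,[(c,edge(red[:,c],138,152,1)) for c in range(290,360,10)],39)
print("L",pl[:, 1].mean(),pl[0],pl[-1],"R",pr[:,1].mean(),pr[0],pr[-1],"farstep",T.mean(0),B.mean(0))
fit=lambda P:np.degrees(np.polyfit(P[:,0],P[:,1],1)[0])
print("yaw",fit(pl),fit(pr),"lip edge",LB.mean(0),LB[0],LB[-1], -np.degrees(np.polyfit(LB[:,1],LB[:,0],1)[0]))
hsv=cv2.cvtColor(im,cv2.COLOR_BGR2HSV)
m=(g>200);m[:60]=0;m[142:]=0;
for mm,s,c in comps(m,800): print("white",s,c,plane(i,[c],25))
am=(hsv[...,1]>150)&(hsv[...,0]>5)&(hsv[...,0]<30)&(hsv[...,2]>50);am[:200]=0;am[262:]=0;am[:,:260]=0;am[:,390:]=0
z=204.9-22.3+5
l=[];r=[];
for y in range(225,262,3):
    x=np.where(am[y])[0]; l.append((x.min()-.5,y)); r.append((x.max()+.5,y))
l,r=plane(i,l,z),plane(i,r,z)
f=[]
for c in range(288,360,6): f.append((c,np.where(am[:,c])[0].min()-.5))
f=plane(i,f,z)
print("plate",(l+r).mean(0)/2,fit(l),fit(r),r.mean(0)-l.mean(0),"front",f.mean(0),-np.degrees(np.polyfit(f[:,1],f[:,0],1)[0]))
```

```text
L -314.0005913053675 [ 519.67 -314.15] [ 471.68 -313.86] R -368.66811024276427 [ 518.86 -368.84] [ 470.88 -368.53] farstep [ 526.91 -345.26] [ 528.54 -345.28]
yaw -0.39933844446903566 -0.4161801463866084 lip edge [ 462.94 -339.36] [ 463.09 -314.32] [ 462.71 -364.39] -0.4748836581468936
white [ 263   60  118   82 4326] [321.83  98.35] [[ 501.08 -341.42]]
white [ 298   85   49   52 2021] [321.88 110.78] [[ 491.15 -341.31]]
plate [ 421.52 -341.38] -0.7308995708551127 -1.1506683867831977 [ -0.59 -40.96] front [ 433.48 -340.64] -0.8283706097298419
```

The stage centre is at about (491.1, −341.3), yaw −0.4°. The held plate is centred on the TCP. I'll approach offset 10 mm to +x.

play_rows([
  [[1.2, -0.01, 0], -0.06, 3],
  [[2.4, -0.03, 0.5], -0.06, 3],
  [[3.34, -0.04, 1.4], -0.06, 3],
  [[3.34, -0.04, 2.6], -0.06, 3],
  [[3.34, -0.04, 3.6], -0.06, 3],
  [[3.34, -0.04, 4.3], -0.06, 3],
  [[3.34, -0.04, 4.55], -0.06, 3],
  [[3.34, -0.04, 4.55], -0.06, 3],
  [[3.34, -0.04, 4.55], -0.06, 3],
  [[3.34, -0.04, 4.55], -0.06, 3],
])

```text
clock: 18.25
ee_pos: [502.2, -342.1, 71.1]
orientation: [179.9, -0.1, -0.4]
contact_force: [-1.0, -0.5, -1.6]
opening: 0.133
grasp_force: 30.0
```

Run:
```python
from h import *
o=robot.observe();print(o["ee_pos"],o["orientation"],o["contact_force"])
rel((*o["ee_pos"],o["orientation"][2]),[(500.6,-341.4,53.5,-.45),(500.6,-341.4,49.5,-.45),(488.5,-341.3,49.5,-.45),(488.5,-341.3,47,-.45)])
```

```text
[ 502.21663412 -342.13425538   71.07278251] [ 1.79933546e+02 -1.28962906e-01 -3.95477055e-01] [-1.01154619 -0.4982708  -1.5786728 ]
[-0.05, -0.02, 0.59] 0.01
[-0.05, -0.02, 0.72] 0.01
[-0.46, -0.02, 0.72] 0.01
[-0.46, -0.02, 0.8] 0.01
```

play_rows([
  [[-0.04, -0.01, 0.2], 0, 3],
  [[-0.04, -0.01, 0.3], 0, 3],
  [[-0.04, -0.01, 0.3], 0, 3],
  [[-0.04, -0.01, 0.3], 0, 3],
  [[-0.04, -0.01, 0.3], 0, 3],
])

```text
clock: 18.75
ee_pos: [500.1, -341.6, 60.6]
orientation: [180.0, -0.0, -0.4]
contact_force: [0.1, 0.3, -0.4]
opening: 0.131
grasp_force: 30.0
```

play_rows([
  [[0.02, 0, 0.1], 0, 3],
  [[0.02, 0, 0.2], 0, 3],
  [[0.02, 0, 0.28], 0, 3],
  [[0.02, 0, 0.34], 0, 3],
  [[0.02, 0, 0.38], 0, 3],
  [[0.02, 0, 0.38], 0, 3],
  [[0.02, 0, 0.38], 0, 3],
])

```text
clock: 19.45
ee_pos: [500.2, -341.5, 50.6]
orientation: [-180.0, 0.0, -0.4]
contact_force: [-7.1, 3.5, 15.9]
opening: 0.135
grasp_force: 30.0
```

Run:
```python
from h import *
im=viewer.snapshot("wrist");cv2.imwrite("pics/w5.png",cv2.resize(im[100:340,180:460,::-1],None,fx=2.5,fy=2.5,interpolation=cv2.INTER_CUBIC))
```

```text
(no output)
```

View pics/w5.png

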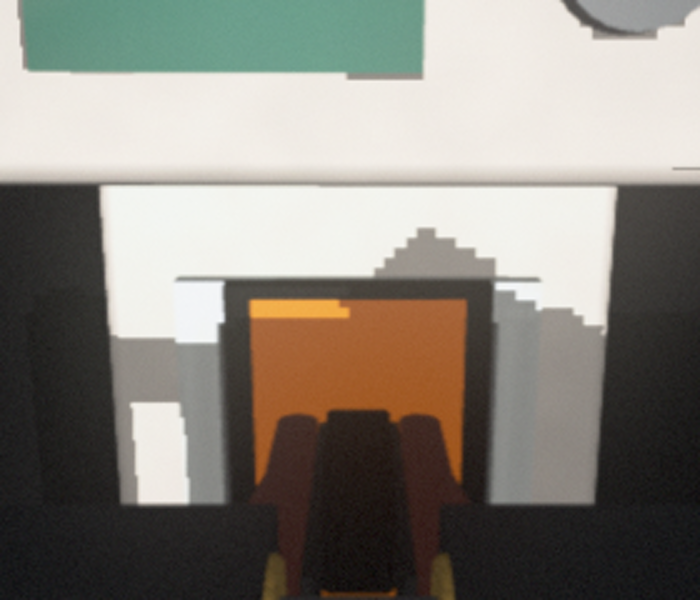

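The plate is centred between the side rims and its far edge rests on the far rim. Next I'll tilt it slightly more and slide it under the lip.

play_rows([
  [[0, 0, 0.04], 0, 3],
  [[0, 0, 0.06], 0, 3],
  [[-0.08, 0, 0.06], 0, 3],
  [[-0.16, 0, 0.06], 0, 3],
  [[-0.24, 0, 0.06], 0, 3],
  [[-0.3, 0, 0.06], 0, 3],
  [[-0.3, 0, 0.06], 0, 3],
  [[-0.3, 0, 0.06], 0, 3],
])

```text
clock: 20.3
ee_pos: [494.5, -342.1, 48.9]
orientation: [179.9, -0.3, -0.4]
contact_force: [2.8, -0.9, 6.3]
opening: 0.137
grasp_force: 30.0
```

play_rows([
  [[-0.05, 0, 0], 0, 3],
  [[-0.08, 0, 0], 0, 3],
  [[-0.08, 0, 0.0], 0, 3],
  [[-0.08, 0, 0.0], 0, 3],
])

```text
clock: 20.7
ee_pos: [492.4, -342.2, 49.0]
orientation: [179.9, -0.3, -0.4]
contact_force: [3.3, -0.7, 6.5]
opening: 0.138
grasp_force: 30.0
```

play_rows([
  [[-0.06, 0, 0], 0, 3],
  [[-0.1, 0, 0], 0, 3],
  [[-0.1, 0, 0.03], 0, 3],
  [[-0.1, 0, 0.06], 0, 3],
  [[-0.1, 0, 0.08], 0, 3],
  [[-0.1, 0, 0.08], 0, 3],
])

```text
clock: 21.3
ee_pos: [490.1, -342.2, 47.5]
orientation: [179.9, -0.4, -0.4]
contact_force: [2.9, 1.2, 12.8]
opening: 0.134
grasp_force: 30.0
```

Run:
```python
from h import *
im=viewer.snapshot("wrist");cv2.imwrite("pics/w6.png",cv2.resize(im[100:340,180:460,::-1],None,fx=2.5,fy=2.5,interpolation=cv2.INTER_CUBIC))
```

```text
(no output)
```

View pics/w6.png

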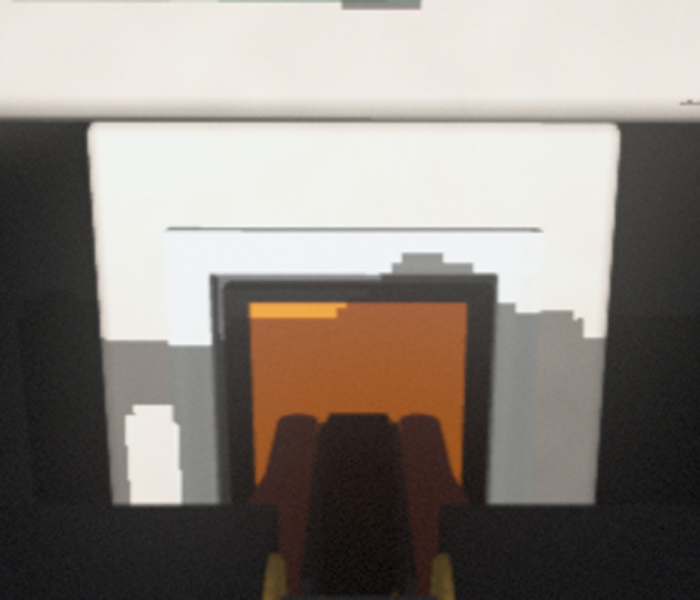

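The plate is inside the recess with its far edge clear of the rim, but about 1.3 mm too far right. I'll nudge it left, press lightly and release.

play_rows([
  [[0, -0.03, -0.02], 0, 3],
  [[0, -0.05, 0], 0, 3],
  [[0, -0.05, 0.03], 0, 3],
  [[0, -0.05, 0.03], 0, 3],
  [[0, -0.05, -0.02], 0, 30],
  [[0, -0.05, -0.02], 0, 30],
  [[0, -0.05, -0.02], 0, 30],
  [[0, -0.05, -1], 0, 30],
  [[0, -0.05, -2], 0, 30],
  [[-1.5, -0.05, -4], 0, 30],
  [[-3, -0.05, -5], 0, 30],
  [[-3, -0.05, -5], 0, 30],
  [[-3, -0.05, -5], 0, 30],
  [[-3, -0.05, -5], 0, 30],
])

```text
clock: 22.75
ee_pos: [396.3, -339.3, 194.8]
orientation: [180.0, -0.0, -0.4]
contact_force: [-0.1, -0.3, 0.1]
opening: 0.346
grasp_force: 0.0
```

Run:
```python
from h import *
i=viewer.camera_info("wrist");p=proj(i,[(491,-341,30)])[0];print(p)
im=viewer.snapshot("wrist");x,y=p.astype(int);y=max(y,80)
a=cv2.resize(im[y-80:y+80,x-100:x+100,::-1],(800,640))[20:620]
cv2.imwrite("pics/w7.png",a)
cv2.imwrite("pics/top7.png",viewer.snapshot("top")[:,:,::-1])
```

```text
[322.95268558 104.47981893]
```

View pics/w7.png

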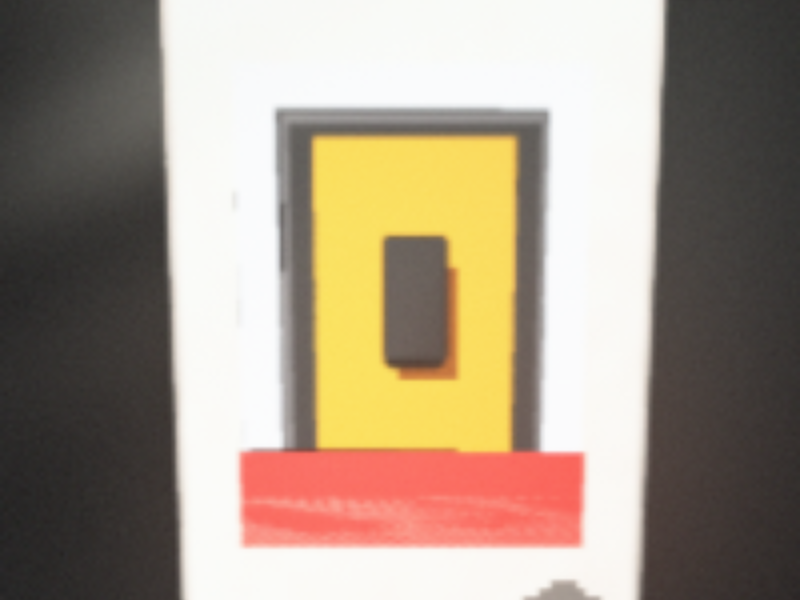

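Run:
```python
from h import *
i=viewer.camera_info("wrist")
f=lambda c,r:((c+.5)/4-.5+222,(r+20.5)/4-.5+24)
print("glass far",plane(i,[f(414,135)],30),"tab top far/near",plane(i,[f(414,236),f(414,360)],60),"recess far",plane(i,[f(414,108)],30))
print("glass width far/near",[np.diff(plane(i,[f(*a),f(*b)],30)[:,1]) for a,b in [((313,140),(516,140)),((316,445),(512,445))]])
print("recess width far/near",[np.diff(plane(i,[f(*a),f(*b)],30)[:,1]) for a,b in [((277,115),(548,115)),((285,440),(540,440))]])
print(robot.observe()["ee_pos"])
```

```text
glass far [[ 522.28769316 -341.83290942]] tab top far/near [[ 500.34524568 -341.58865766]
 [ 479.07532798 -341.49793699]] recess far [[ 527.10238299 -341.85333316]]
glass width far/near [array([-39.76537331]), array([-40.44656234])]
recess width far/near [array([-52.86053239]), array([-52.57394565])]
[ 396.8786001  -338.56845774  193.77833793]
```

View pics/top7.png

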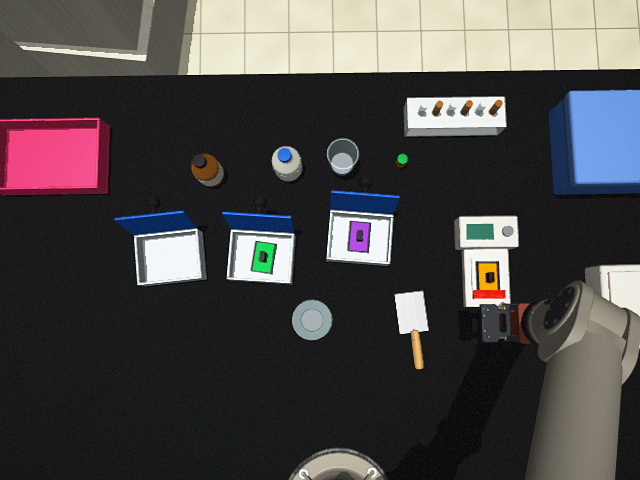

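The filter is flat and under the lip: its tab centre is 32.6 mm from the far glass edge, as a level plate should be. The glassware is where it was, and the green and violet filters are still in their boxes.

```bash
python3 -c "
from plant import ticket
print(ticket.sign_off())"
```

```text
the job is handed in; nothing more can be done
None
```

The amber filter was in the third box opened; it now lies flat in the photometer stage with its edge under the red lip, released, and the job was handed in at about 23 s; the sign-off returned no verdict.

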